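# Draw out the drip plate and stand the cup on it

### The job

The flat rubber-topped drip plate has been pushed back under the low riser of the filling station: press down on its uncovered front part and drag it towards the robot by friction until it is fully home against the front stop of its bed. Then pick up the plain steel cup and stand it upright in the middle of the plate, ready for filling, and let go. Do not knock over or shove the mug and the tamper that stand beside it.

Things in the scene. Friction and masses are not known exactly. Their poses are not given: they have to be found in the camera images.
- station: Fixed filling station. Origin: on the table, at mid-width of the inner face of its front stop; x runs away from the robot along the bed and under the riser, y left, z up. The bed is a shallow channel open above from x = 0 to 200 mm: slick white floor 4 mm above the table, 126 mm wide between side walls 8 mm thick; walls and front stop bar (8 mm thick) end 14 mm above the table.
- riser_edge (a point): Middle of the front edge of the steel riser deck, on its top (85 mm above the table, x = 200 mm in the station's frame; axes as the station's). The deck is 260 mm wide and 190 mm deep, 6 mm thick, and covers the rear of the bed (79 mm of room below it). A jar (70 mm high) and a pile of saucers stand on it, their centres 130 mm or more behind this edge.
- plate: Loose flat plate in the bed: aluminium frame 170 (x, along the bed) x 120 x 9 mm with a grippy ribbed rubber mat, 150 x 104 mm, standing 2 mm proud on it (mat top 11 mm above the origin, 15 above the table). About 0.5 kg. Origin: centre of its underside. Starts 70 to 120 mm behind the stop, its front 80 mm or more bare; home, its centre is at station x = 85 mm. Pressing 8 to 20 N on the mat drags it.
- cup: Plain straight steel cup without handle, open at the top, 58 mm outside diameter, 90 mm high, wall 3 mm, about 0.18 kg, standing on the table to the left or the right of the bed (150 to 190 mm from its midline). Origin: centre of its underside; z axis up through the mouth.
- mug: White ceramic mug with a handle, 76 mm in diameter, 85 mm high, standing on the other side of the bed from the cup; a bystander. Origin: centre of its underside.
- tamper: Steel coffee tamper standing on its flat foot, 56 mm in diameter, 72 mm high, in front of the station (towards the robot); a bystander. Origin: centre of its underside.
Mind the look-alikes: they are no part of the job. Several things have the shape of the plate; the one meant has the colours described above.

How it is judged:
By the outcome, as a careful person would: the job done as asked, in the order asked, and still so for the second after the job is handed in, with the robot touching nothing.
It also fails if it takes over 56 s, if anything falls off the work surface, if the arm or the gripper's body presses on something with over 40 N, if the wrist force passes 120 N, or if a joint passes its speed limit or range.

### The arm

A 6-joint arm with a two-finger parallel gripper is mounted at the origin on the work surface. World frame = base frame: x ahead of the robot, y to its left, z up, the work surface at z = 0. Lengths are in m, angles in rad, forces in N, time in s.
With the tool pointing down it reaches from about 0.225 to 0.875 m from the base axis. Payload 3.4 kg.
Tool frame: the origin (TCP) lies at the very end of the fingers, on their centre line; the grasp point (between the pads) lies 19 mm behind it (manip.pinch_z is the distance from the TCP to the grasp point, in m); z points along the fingers, y is the line along which they close (so a half turn about z gives the same grasp; the last joint's range is limited). The gripper opens to 85 mm and grips with 20 to 120 N. Pads are 22 mm wide; open, the fingers measure 114 mm over their backs; the gripper's body (76 mm by 85 mm) begins 54 mm behind the grasp point. The pads swing forward as they close: fully open they stand 13 mm farther back than shut.
Start: joints at [1.148, 0.276, 1.505, -0, 1.361, -0.121], TCP at [0.171, 0.549, 0.231] pointing down, gripper open.
Joint ranges: [-2.89, 2.89], [-0.75, 2.08], [0.22, 2.7], [-1.18, 4.32], [0.11, 2.71], [-2.7, 2.7]. Speed limits (rad/s): [2.57, 2.57, 3.14, 3.14, 3.14, 3.14].

### API

Orientations are given as a unit quaternion [w, x, y, z].
In Python, from rig import manip gives the robot as it stands. The module is installed in compiled form; this text tells all that it offers.
- The arm moves only by the shell command python3 -m jog 'ROWS' [FORCE]. ROWS is JSON, a list of rows, each an object of numbers: "dx", "dy", "dz": the shift along the tool's x, y, z each as a share of 25 cm, from -1 to 1; "ax", "ay", "az": the turn, a rotation vector about the tool's x, y, z each as a share of 90 degrees, from -1 to 1; "grip": the opening, from -1 (shut) to 1 (fully open), so that 0 is half open. A call has 1 to 5 rows; each row is the pose to reach, as a shift and turn from the pose commanded when the call began, along the tool's axes at that moment; what a row does not reach only later rows make up. A row lasts 1/12 s, in which the tool goes at most 41.7 mm and 7.16 degrees, less where a joint would pass 70% of its speed; a pose out of reach is approached as far as the arm can. A call with a number of a shift or a turn outside -1 to 1 is refused whole. A call with a gripper value outside its range is refused whole. The fingers move at their own pace and stop on an object; FORCE is the grip in N (left out, the last holds). Time passes only in rows, so rows that repeat a pose let the fingers close. It gives the time, the measured TCP pose, the force, the opening and the grip force at its end, in the units of the state.
- manip.get_state(): the state, without advancing time (a new reading comes with each control period).
- manip.get_image(name): name is "scene" or "top" or "wrist"; returns a dict with "img" (400x640x3 uint8, red, green, blue), "mtx" (3x3 intrinsics, pixels), "world_to_cam" (4x4, takes a point from world to camera coordinates); the wrist camera has in their place "T_tool_cam" (4x4, takes a point from camera to tool coordinates, whose origin is the TCP and whose axes are the flange's). Camera axes: x right, y down, z forward; pixel columns grow to the right and rows downward; lengths in m; the calibration is good to about 2 mm. A picture is of the moment at which its call begins: read the wrist's pose just before it. There is no depth.
- manip.sign_off(): hands the job in; it is judged then, once.
The state is a dict: "clock": time; "qpos": joint angles; "qd": joint speeds; "effort": joint torques, N m; "position": TCP position; "ee_rot": TCP orientation; "contact_force": force on the tool from outside, world axes, zero at the start; "moment": the same for the moment, N m; "width": finger opening in m; "gripper_force": force on a finger pad.
Only numpy, scipy, OpenCV 4.12 (cv2) and the standard library are available. Lean on these libraries where they do the work, as an engineer would, in place of code of your own. Each camera call takes 0.05 s, during which the arm holds its last target. There are 200 camera calls.

## Working session

There is one attempt and no reset: what is moved stays moved. The work goes in short steps, Python scripts to look and compute and a shell command to move; the robot and the scene stay as the last step left them, time stands still between calls to the robot, and variables do not carry over. Pictures are saved under pics/ and viewed, at most 10 in all, crops included, and the job is handed in when it is done.

```bash
mkdir -p pics
python3 - <<'E'
from rig import manip
import cv2,numpy as np
for n in("scene","top"):
    d=manip.get_image(n); cv2.imwrite(f"pics/{n}0.png",d["img"][:,:,::-1]); np.savez(f"{n}0.npz",**d)
s=manip.get_state(); print({k:np.round(v,3).tolist() for k,v in s.items()}, manip.pinch_z)
E
```

```text
{'clock': 0.1, 'qpos': [1.148, 0.277, 1.506, -0.0, 1.361, -0.121], 'qd': [0.0, -0.002, -0.002, -0.003, 0.0, 0.001], 'effort': [0.001, -41.77, -24.64, -0.0, 0.006, 0.0], 'position': [0.171, 0.549, 0.231], 'ee_rot': [-0.0, 0.15, 0.989, -0.001], 'contact_force': [-0.278, 0.653, -0.612], 'moment': [-0.001, 0.025, -0.043], 'gripper_force': 0.0, 'width': 0.085} 0.0187
```

View pics/scene0.png

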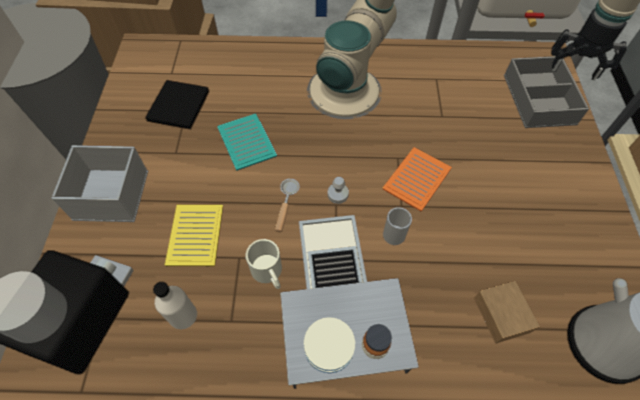

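View pics/top0.png

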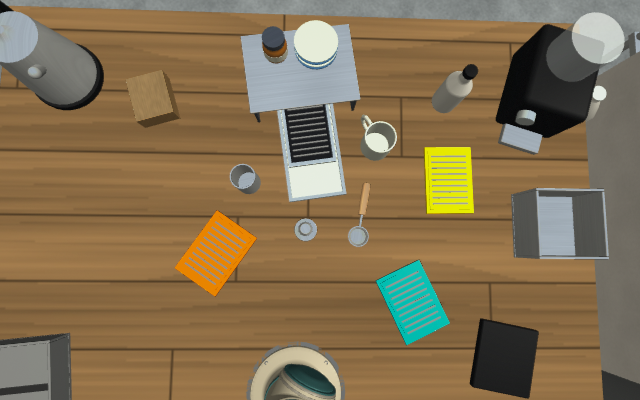

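The scene camera faces the robot. In the top view the bed opening spans about (280-345, 108-200) and the black-ribbed plate is at (308,134). The cup is at (245,179), the mug at (378,138) and the tamper at (306,230). The riser's front edge runs from (248,112) to (359,99).

```bash
cat > h.py <<'E'
import numpy as np,cv2
def ray(d,uv,z):
    "pixel -> world point on plane z"
    M=np.linalg.inv(d["world_to_cam"]); r=M[:3,:3]@np.linalg.inv(d["mtx"])@np.r_[uv,1.]; o=M[:3,3]
    return o+r*(z-o[2])/r[2]
E
python3 - <<'E'
from h import *
d=np.load("top0.npz"); im=d["img"][:,:,::-1]
cv2.imwrite("pics/topc.png",cv2.resize(im[90:250,220:400],None,fx=4,fy=4*0.93,interpolation=cv2.INTER_CUBIC)[:600])
s=np.load("scene0.npz")
M=np.linalg.inv(d["world_to_cam"]);print(M[:3,3],np.linalg.inv(s["world_to_cam"])[:3,3])
# floor corners rough
for n,uv,z in[("FL",(290,200),.014),("FR",(345,194),.014),("riserL",(248,112),.085),("riserR",(359,99),.085),("tamper",(306,230),.0),("cup",(245,179),.045),("plateFL",(287,163),.013),("plateFR",(335,158),.013)]:
    print(n,ray(d,uv,z).round(4))
hsv=cv2.cvtColor(d["img"],cv2.COLOR_RGB2HSV)
m=((hsv[...,1]<70)).astype(np.uint8)*255
for nm,b in(("cup",(225,160,265,198)),("tamper",(288,212,322,246))):
    x0,y0,x1,y1=b; c,_=cv2.findContours(m[y0:y1,x0:x1],0,2); c=max(c,key=cv2.contourArea)+[x0,y0]; print(nm,cv2.boundingRect(c),cv2.fitEllipse(c))
E
```

```text
[ 0.3443482  -0.03726069  0.94273125] [ 1.02664568 -0.05245575  1.0249843 ]
FL [0.4547 0.0208 0.014 ]
FR [ 0.4713 -0.1144  0.014 ]
riserL [0.6499 0.1169 0.085 ]
riserR [ 0.6871 -0.1408  0.085 ]
tamper [ 0.3821 -0.0192  0.    ]
cup [0.4999 0.1263 0.045 ]
plateFL [0.5471 0.03   0.013 ]
plateFR [ 0.5618 -0.0892  0.013 ]
cup (230, 164, 31, 30) ((244.65023803710938, 178.42922973632812), (25.172779083251953, 32.98470687866211), 132.0673828125)
tamper (294, 218, 23, 23) ((305.2598876953125, 229.28334045410156), (21.943925857543945, 22.265626907348633), 83.14119720458984)
```

View pics/topc.png

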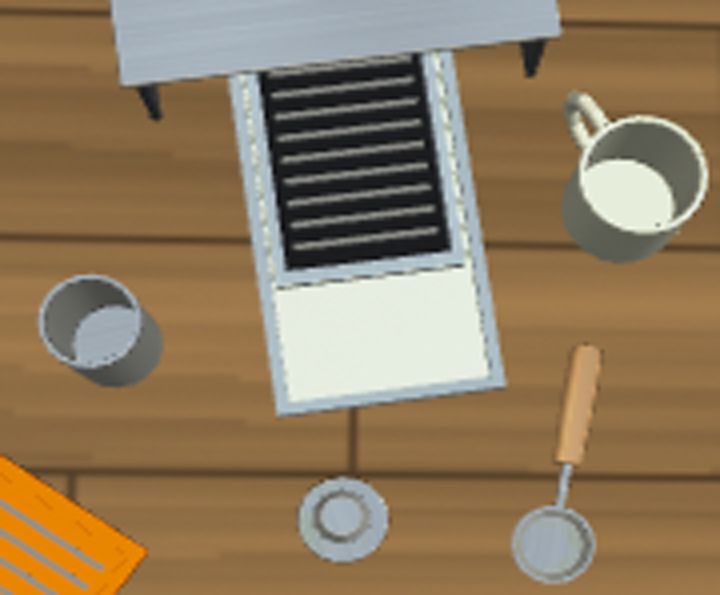

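The enlarged crop shows the stop's outer corners at (277,413) and (505,384), and the riser edge running (121,84) to (562,37). The cup rim is centred at (90.5,321.5). The plate front runs (277,283) to (464,262), with mat front corners at (285,270) and (452,249). The tamper is at (344,519) and the mug rim at (643,175).

```bash
cat >> h.py <<'E'
def crop(p): return (p[0]/4+220-.4, p[1]/3.72+90-.4)
E
python3 - <<'E'
from h import *
d=np.load("top0.npz")
P={}
for n,p,z in[("FL",(277,413),.014),("FR",(505,384),.014),("rL",(121,84),.085),("rR",(562,37),.085),("cup",(90.5,321.5),.09),("tamper",(344,519),.01),("mug",(643,175),.085),("plL",(277,283),.013),("plR",(464,262),.013),("mL",(285,270),.015),("mR",(452,249),.015)]:
    P[n]=ray(d,crop(p),z); print(n,P[n].round(4))
v=P["rR"]-P["rL"]; print("riser w",np.linalg.norm(v),"bed w",np.linalg.norm(P["FR"]-P["FL"]), "mat w",np.linalg.norm(P["mR"]-P["mL"]))
for a,b in(("rL","rR"),("FL","FR"),("plL","plR"),("mL","mR")):
    w=P[b]-P[a]; print(np.degrees(np.arctan2(w[0],-w[1])))
fm=(P["FL"]+P["FR"])/2; rm=(P["rL"]+P["rR"])/2; u=(rm-fm)[:2]; print("axis yaw",np.degrees(np.arctan2(u[1],u[0])),"len (208)",np.linalg.norm(u))
u/=np.linalg.norm(u); o=fm[:2]+.008*u; l=np.array([-u[1],u[0]])
print("origin",o)
for n in P: q=P[n][:2]-o; print(n,(q@u).round(4),(q@l).round(4))
# scene cross-check of cup rim
E
```

```text
FL [0.4531 0.0236 0.014 ]
FR [ 0.4743 -0.1165  0.014 ]
rL [0.6495 0.1126 0.085 ]
rR [ 0.6858 -0.1434  0.085 ]
cup [0.4988 0.1245 0.09  ]
tamper [ 0.3839 -0.0183  0.01  ]
mug [ 0.5975 -0.1906  0.085 ]
plL [0.5405 0.0253 0.013 ]
plR [ 0.5567 -0.0907  0.013 ]
mL [0.5489 0.0204 0.015 ]
mR [ 0.565  -0.0831  0.015 ]
riser w 0.2585400409827038 bed w 0.14170124636181158 mat w 0.1046691813283183
8.071781505678956
8.590671173756508
7.9570117694165114
8.815223750077624
axis yaw 8.671911962802781 len (208) 0.20633302349232907
origin [ 0.47161335 -0.04526655]
FL -0.0079 0.0709
FR -0.0081 -0.0709
rL 0.1997 0.1293
rR 0.197 -0.1293
cup 0.0524 0.1637
tamper -0.0827 0.0399
mug 0.1025 -0.1627
plL 0.0787 0.0594
plR 0.0772 -0.0578
mL 0.0863 0.0532
mR 0.0866 -0.0514
```

```bash
cat > go.py <<'E'
# usage: go.py x y z yawdeg(tool y): remaining shift/turn in jog shares (tool pointing down kept)
import sys,numpy as np
from rig import manip
from scipy.spatial.transform import Rotation as R
x,y,z,yaw=map(float,sys.argv[1:5])
s=manip.get_state(); q=np.array(s["ee_rot"]); Rc=R.from_quat(q[[1,2,3,0]])
a=np.radians(yaw); Y=np.array([np.cos(a),np.sin(a),0]); Z=np.array([0,0,-1.]); 
Rt=R.from_matrix(np.c_[np.cross(Y,Z),Y,Z])
d=Rc.inv().apply(np.array([x,y,z])-s["position"]); r=(Rc.inv()*Rt).as_rotvec()
print("t",round(s["clock"],2),"pos",np.round(s["position"],4),"shift",(d/.25).round(3),"turn",(r/(np.pi/2)).round(3),"F",np.round(s["contact_force"],1),"dist",np.linalg.norm(d).round(3))
E
python3 go.py .6 -.026 .23 98.5
python3 -m jog '[{"az":-0.287,"dx":0,"dy":0,"grip":-1},{"az":-0.287,"dx":-0.2,"dy":-0.14,"grip":-1},{"az":-0.287,"dx":-0.4,"dy":-0.28,"grip":-1},{"az":-0.287,"dx":-0.55,"dy":-0.4,"grip":-1},{"az":-0.287,"dx":-0.7,"dy":-0.51,"grip":-1}]' 40
python3 go.py .6 -.026 .23 98.5
```

```text
t 0.1 pos [0.1707 0.5486 0.2305] shift [-2.323 -1.684  0.004] turn [-0.001 -0.    -0.287] F [-0.3  0.7 -0.6] dist 0.717
t 0.1 pos [0.1707 0.5486 0.2305] shift [-2.323 -1.684  0.004] turn [-0.001 -0.    -0.287] F [-0.3  0.7 -0.6] dist 0.717schema error: expected keys dx, dy, dz, ax, ay, az, grip
```

```bash
python3 -m jog '[{"dx":-0.12,"dy":-0.09,"dz":0,"ax":0,"ay":0,"az":-0.287,"grip":-1},{"dx":-0.25,"dy":-0.18,"dz":0,"ax":0,"ay":0,"az":-0.287,"grip":-1},{"dx":-0.38,"dy":-0.27,"dz":0,"ax":0,"ay":0,"az":-0.287,"grip":-1},{"dx":-0.5,"dy":-0.36,"dz":0,"ax":0,"ay":0,"az":-0.287,"grip":-1},{"dx":-0.62,"dy":-0.45,"dz":0,"ax":0,"ay":0,"az":-0.287,"grip":-1}]' 40
python3 go.py .6 -.026 .23 98.5
```

```text
clock: 0.52
position: [0.286, 0.3936, 0.2309]
ee_rot: [-0.0, -0.076, 0.997, -0.0]
contact_force: [0.1, 0.0, -0.4]
width: 0.0254
gripper_force: 0.0
t 0.52 pos [0.286  0.3936 0.2309] shift [-0.986 -1.85   0.005] turn [-0.001 -0.     0.003] F [ 0.1  0.  -0.4] dist 0.524
```

```bash
python3 -m jog '[{"dx":-0.07,"dy":-0.14,"dz":0,"ax":0,"ay":0,"az":0,"grip":-1},{"dx":-0.14,"dy":-0.28,"dz":0,"ax":0,"ay":0,"az":0,"grip":-1},{"dx":-0.21,"dy":-0.42,"dz":0,"ax":0,"ay":0,"az":0,"grip":-1},{"dx":-0.29,"dy":-0.56,"dz":0,"ax":0,"ay":0,"az":0,"grip":-1},{"dx":-0.37,"dy":-0.7,"dz":0,"ax":0,"ay":0,"az":0,"grip":-1}]'
python3 -m jog '[{"dx":-0.07,"dy":-0.14,"dz":0,"ax":0,"ay":0,"az":0,"grip":-1},{"dx":-0.14,"dy":-0.28,"dz":0,"ax":0,"ay":0,"az":0,"grip":-1},{"dx":-0.21,"dy":-0.42,"dz":0,"ax":0,"ay":0,"az":0,"grip":-1},{"dx":-0.29,"dy":-0.56,"dz":0,"ax":0,"ay":0,"az":0,"grip":-1},{"dx":-0.37,"dy":-0.7,"dz":0,"ax":0,"ay":0,"az":0,"grip":-1}]'
python3 -m jog '[{"dx":-0.07,"dy":-0.14,"dz":0,"ax":0,"ay":0,"az":0,"grip":-1},{"dx":-0.14,"dy":-0.28,"dz":0,"ax":0,"ay":0,"az":0,"grip":-1},{"dx":-0.2,"dy":-0.38,"dz":0,"ax":0,"ay":0,"az":0,"grip":-1},{"dx":-0.23,"dy":-0.41,"dz":0,"ax":0,"ay":0,"az":0,"grip":-1},{"dx":-0.23,"dy":-0.41,"dz":0,"ax":0,"ay":0,"az":0,"grip":-1}]'
python3 go.py .6 -.026 .03 98.5
```

```text
clock: 0.93
position: [0.4033, 0.2344, 0.2312]
ee_rot: [-0.0, -0.075, 0.997, 0.0]
contact_force: [0.9, 0.8, -0.1]
width: 0.0001
gripper_force: 0.0
clock: 1.35
position: [0.5209, 0.075, 0.231]
ee_rot: [-0.0, -0.074, 0.997, 0.0]
contact_force: [1.1, 0.9, 1.1]
width: -0.0002
gripper_force: 0.0
clock: 1.77
position: [0.594, -0.0179, 0.2302]
ee_rot: [-0.0, -0.073, 0.997, 0.0]
contact_force: [0.4, 1.1, 0.0]
width: 0.0001
gripper_force: 0.0
t 1.77 pos [ 0.594  -0.0179  0.2302] shift [-0.019 -0.035  0.801] turn [ 0.    -0.    -0.002] F [0.4 1.1 0. ] dist 0.2
```

```bash
python3 -m jog '[{"dx":-0.02,"dy":-0.03,"dz":0.16,"ax":0,"ay":0,"az":0,"grip":-1},{"dx":-0.02,"dy":-0.03,"dz":0.32,"ax":0,"ay":0,"az":0,"grip":-1},{"dx":-0.02,"dy":-0.03,"dz":0.48,"ax":0,"ay":0,"az":0,"grip":-1},{"dx":-0.02,"dy":-0.03,"dz":0.64,"ax":0,"ay":0,"az":0,"grip":-1},{"dx":-0.02,"dy":-0.03,"dz":0.76,"ax":0,"ay":0,"az":0,"grip":-1}]'
python3 -m jog '[{"dx":0,"dy":0,"dz":0.02,"ax":0,"ay":0,"az":0,"grip":-1},{"dx":0,"dy":0,"dz":0.04,"ax":0,"ay":0,"az":0,"grip":-1},{"dx":0,"dy":0,"dz":0.04,"ax":0,"ay":0,"az":0,"grip":-1}]'
python3 go.py .6 -.026 .015 98.5
```

```text
clock: 2.18
position: [0.5953, -0.0204, 0.0385]
ee_rot: [-0.002, -0.075, 0.997, 0.001]
contact_force: [0.5, -0.4, -0.5]
width: -0.0002
gripper_force: 0.0
clock: 2.43
position: [0.5986, -0.0216, 0.0319]
ee_rot: [0.0, -0.075, 0.997, 0.0]
contact_force: [-0.2, 0.0, 1.2]
width: -0.0
gripper_force: 0.0
t 2.43 pos [ 0.5986 -0.0216  0.0319] shift [-0.003 -0.018  0.067] turn [0.    0.    0.001] F [-0.2  0.   1.2] dist 0.017
```

```bash
python3 -m jog '[{"dx":0,"dy":-0.01,"dz":0.03,"ax":0,"ay":0,"az":0,"grip":-1},{"dx":0,"dy":-0.015,"dz":0.05,"ax":0,"ay":0,"az":0,"grip":-1},{"dx":0,"dy":-0.015,"dz":0.056,"ax":0,"ay":0,"az":0,"grip":-1},{"dx":0,"dy":-0.015,"dz":0.056,"ax":0,"ay":0,"az":0,"grip":-1}]'
python3 -m jog '[{"dx":0,"dy":0,"dz":0.004,"ax":0,"ay":0,"az":0,"grip":-1},{"dx":0,"dy":0,"dz":0.004,"ax":0,"ay":0,"az":0,"grip":-1}]'
python3 -m jog '[{"dx":0,"dy":0,"dz":0.004,"ax":0,"ay":0,"az":0,"grip":-1},{"dx":0,"dy":0,"dz":0.004,"ax":0,"ay":0,"az":0,"grip":-1}]'
```

```text
clock: 2.77
position: [0.5993, -0.0265, 0.0177]
ee_rot: [0.0, -0.074, 0.997, -0.0]
contact_force: [0.4, 0.7, -0.1]
width: 0.0
gripper_force: 0.0
clock: 2.93
position: [0.5993, -0.0264, 0.0166]
ee_rot: [0.0, -0.074, 0.997, -0.0]
contact_force: [0.1, 0.3, 0.5]
width: 0.0003
gripper_force: 0.0
clock: 3.1
position: [0.5991, -0.0263, 0.0153]
ee_rot: [0.0, -0.074, 0.997, 0.0]
contact_force: [-0.7, 0.0, -0.1]
width: 0.0003
gripper_force: 0.0
```

```bash
python3 -m jog '[{"dx":0,"dy":0,"dz":0.004,"ax":0,"ay":0,"az":0,"grip":-1},{"dx":0,"dy":0,"dz":0.004,"ax":0,"ay":0,"az":0,"grip":-1}]'
python3 -m jog '[{"dx":0,"dy":0,"dz":0.002,"ax":0,"ay":0,"az":0,"grip":-1},{"dx":0,"dy":0,"dz":0.002,"ax":0,"ay":0,"az":0,"grip":-1}]'
```

```text
clock: 3.27
position: [0.5993, -0.0263, 0.0151]
ee_rot: [0.0, -0.074, 0.997, -0.0]
contact_force: [-1.2, 0.6, 5.1]
width: 0.0004
gripper_force: 2.4
clock: 3.43
position: [0.5992, -0.0263, 0.0151]
ee_rot: [0.0, -0.074, 0.997, -0.0]
contact_force: [-1.7, 0.2, 7.7]
width: 0.0003
gripper_force: 3.8
```

```bash
python3 -m jog '[{"dx":0,"dy":0,"dz":0.004,"ax":0,"ay":0,"az":0,"grip":-1},{"dx":0.01,"dy":0,"dz":0.005,"ax":0,"ay":0,"az":0,"grip":-1},{"dx":0.03,"dy":0,"dz":0.005,"ax":0,"ay":0,"az":0,"grip":-1},{"dx":0.05,"dy":0,"dz":0.005,"ax":0,"ay":0,"az":0,"grip":-1}]'
python3 go.py .5227 -.0377 .015 98.5
python3 - <<'E'
from rig import manip
import cv2
cv2.imwrite("pics/t1.png",cv2.resize(manip.get_image("top")["img"][90:250,220:400,::-1],(720,595)))
E
```

```text
clock: 3.77
position: [0.5906, -0.0285, 0.0151]
ee_rot: [0.004, -0.074, 0.997, -0.001]
contact_force: [2.7, 0.7, 9.1]
width: 0.0
gripper_force: 4.5
t 3.77 pos [ 0.5906 -0.0285  0.0151] shift [ 0.274  0.004 -0.002] turn [-0.001  0.005  0.   ] F [2.7 0.7 9.1] dist 0.069
```

```bash
python3 -m jog '[{"dx":0.02,"dy":0,"dz":0.003,"ax":0,"ay":0,"az":0,"grip":-1},{"dx":0.05,"dy":0,"dz":0.004,"ax":0,"ay":0,"az":0,"grip":-1},{"dx":0.08,"dy":0,"dz":0.004,"ax":0,"ay":0,"az":0,"grip":-1},{"dx":0.11,"dy":0,"dz":0.004,"ax":0,"ay":0,"az":0,"grip":-1},{"dx":0.14,"dy":0,"dz":0.004,"ax":0,"ay":0,"az":0,"grip":-1}]'
python3 go.py .5227 -.0377 .015 98.5
python3 - <<'E'
from rig import manip
import cv2
cv2.imwrite("pics/t2.png",cv2.resize(manip.get_image("top")["img"][90:250,220:400,::-1],(720,595)))
E
```

```text
clock: 4.23
position: [0.5576, -0.0341, 0.015]
ee_rot: [0.006, -0.074, 0.997, -0.001]
contact_force: [3.3, 0.1, 13.8]
width: 0.0002
gripper_force: 6.9
t 4.23 pos [ 0.5576 -0.0341  0.015 ] shift [ 0.14   0.007 -0.002] turn [-0.002  0.008  0.   ] F [ 3.3  0.1 13.8] dist 0.035
```

View pics/t2.png

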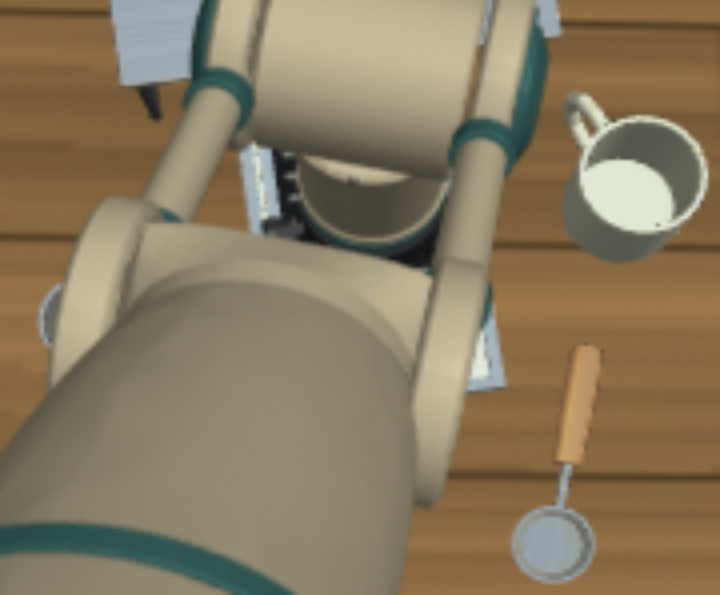

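The arm hides the plate here, and the mug and spoon haven't moved. I'll keep dragging, since a jump in drag force will show when it reaches the stop.

```bash
python3 -m jog '[{"dx":0.03,"dy":0,"dz":0,"ax":0,"ay":0,"az":0,"grip":-1},{"dx":0.06,"dy":0,"dz":0,"ax":0,"ay":0,"az":0,"grip":-1},{"dx":0.09,"dy":0,"dz":0,"ax":0,"ay":0,"az":0,"grip":-1},{"dx":0.11,"dy":0,"dz":0,"ax":0,"ay":0,"az":0,"grip":-1}]'
python3 -m jog '[{"dx":0.01,"dy":0,"dz":0,"ax":0,"ay":0,"az":0,"grip":-1},{"dx":0.02,"dy":0,"dz":0,"ax":0,"ay":0,"az":0,"grip":-1}]'
python3 -m jog '[{"dx":0.01,"dy":0,"dz":0,"ax":0,"ay":0,"az":0,"grip":-1},{"dx":0.02,"dy":0,"dz":0,"ax":0,"ay":0,"az":0,"grip":-1}]'
python3 -m jog '[{"dx":0.01,"dy":0,"dz":0,"ax":0,"ay":0,"az":0,"grip":-1},{"dx":0.02,"dy":0,"dz":0,"ax":0,"ay":0,"az":0,"grip":-1}]'
python3 go.py .5227 -.0377 .015 98.5
```

```text
clock: 4.62
position: [0.5302, -0.0383, 0.015]
ee_rot: [0.006, -0.074, 0.997, -0.001]
contact_force: [3.5, 1.4, 14.8]
width: -0.0
gripper_force: 7.2
clock: 4.78
position: [0.5257, -0.0391, 0.015]
ee_rot: [0.006, -0.074, 0.997, -0.001]
contact_force: [2.9, 0.5, 14.0]
width: 0.0
gripper_force: 7.3
clock: 4.95
position: [0.5224, -0.0398, 0.0151]
ee_rot: [0.008, -0.074, 0.997, -0.001]
contact_force: [8.5, 3.2, 9.5]
width: 0.0002
gripper_force: 4.9
clock: 5.12
position: [0.5188, -0.0406, 0.015]
ee_rot: [0.009, -0.074, 0.997, -0.002]
contact_force: [8.4, 2.1, 9.3]
width: 0.0001
gripper_force: 4.8
t 5.12 pos [ 0.5188 -0.0406  0.015 ] shift [-0.017  0.009  0.   ] turn [-0.003  0.011 -0.   ] F [8.4 2.1 9.3] dist 0.005
```

The drag force jumped from 3 to 8.5 N at the expected travel, so the plate is against the stop. Next I lift off and check.

```bash
python3 -m jog '[{"dx":-0.02,"dy":0,"dz":-0.04,"ax":0,"ay":0,"az":0,"grip":-1},{"dx":-0.02,"dy":0,"dz":-0.2,"ax":0,"ay":0,"az":0,"grip":-1},{"dx":-0.02,"dy":0,"dz":-0.36,"ax":0,"ay":0,"az":0,"grip":-1},{"dx":-0.02,"dy":0,"dz":-0.52,"ax":0,"ay":0,"az":0,"grip":-1},{"dx":-0.02,"dy":0,"dz":-0.68,"ax":0,"ay":0,"az":0,"grip":-1}]'
python3 go.py .499 .1245 .19 98.5
python3 -m jog '[{"dx":0,"dy":0.15,"dz":0,"ax":0,"ay":0,"az":0,"grip":1},{"dx":0,"dy":0.31,"dz":0,"ax":0,"ay":0,"az":0,"grip":1},{"dx":0,"dy":0.45,"dz":0,"ax":0,"ay":0,"az":0,"grip":1},{"dx":0,"dy":0.45,"dz":0,"ax":0,"ay":0,"az":0,"grip":1},{"dx":0,"dy":0.45,"dz":0,"ax":0,"ay":0,"az":0,"grip":1}]'
python3 - <<'E'
from rig import manip
import cv2,numpy as np
s=manip.get_state(); w=manip.get_image("wrist"); np.savez("w3.npz",pos=s["position"],q=s["ee_rot"],**w)
t=manip.get_image("top"); np.savez("t3.npz",**t)
print(w["T_tool_cam"].round(3))
cv2.imwrite("pics/w3.png",w["img"][:,:,::-1])
cv2.imwrite("pics/t3.png",cv2.resize(t["img"][90:250,220:400,::-1],(720,595)))
E
python3 go.py .499 .1245 .19 98.5
```

```text
clock: 5.53
position: [0.5146, -0.0388, 0.1834]
ee_rot: [-0.0, -0.074, 0.997, 0.0]
contact_force: [1.9, 0.1, -0.4]
width: -0.0001
gripper_force: 0.0
t 5.53 pos [ 0.5146 -0.0388  0.1834] shift [-0.035  0.655 -0.026] turn [ 0. -0.  0.] F [ 1.9  0.1 -0.4] dist 0.164
clock: 5.95
position: [0.4978, 0.0738, 0.1817]
ee_rot: [0.0, -0.076, 0.997, -0.0]
contact_force: [0.4, -0.2, -0.3]
width: 0.0605
gripper_force: 0.0
[[-0.    -0.95  -0.311  0.08 ]
 [ 1.    -0.    -0.001  0.   ]
 [ 0.    -0.311  0.95  -0.143]
 [ 0.     0.     0.     1.   ]]
t 6.05 pos [0.4984 0.072  0.1815] shift [-0.034  0.207 -0.034] turn [-0.     0.     0.001] F [-0.2 -0.3  0.4] dist 0.053
```

View pics/w3.png

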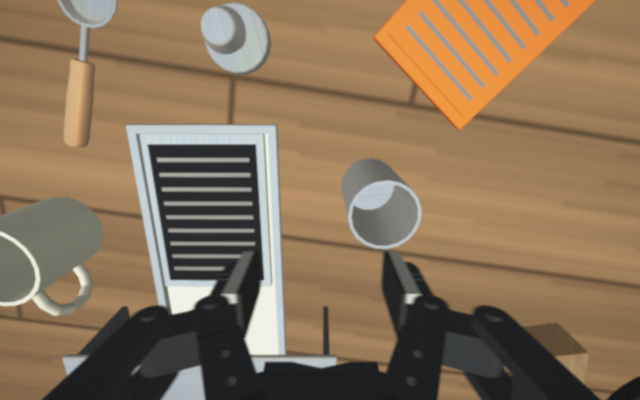

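The wrist view shows the plate home, with its front edge against the stop bar at row ~133 and white floor only behind it. The cup rim is centred at (385,214), the mat's front corners are (149,146) and (257,146), and its rear corners are (169,279) and (263,279).

```bash
cat >> h.py <<'E'
from scipy.spatial.transform import Rotation as R
def wcam(w):
    T=np.eye(4); q=w["q"]; T[:3,:3]=R.from_quat(q[[1,2,3,0]]).as_matrix(); T[:3,3]=w["pos"]
    return dict(mtx=w["mtx"],world_to_cam=np.linalg.inv(T@w["T_tool_cam"]))
O=np.array([.4716,-.0453]); A=np.radians(8.5); U=np.array([np.cos(A),np.sin(A)]); L=np.array([-U[1],U[0]])
def st(p): return np.array([(p[:2]-O)@U,(p[:2]-O)@L]).round(4)
E
python3 - <<'E'
from h import *
w=np.load("w3.npz"); c=wcam(w)
for n,p,z in[("cup",(385,214),.09),("cupL",(348,213),.09),("cupR",(421,213),.09),("mFR",(149,146),.015),("mFL",(257,146),.015),("mRR",(169,279),.015),("mRL",(263,279),.015),("barR",(127,125),.014),("barL",(277,125),.014)]:
    P=ray(c,p,z); print(n,P.round(4),st(P))
t=np.load("t3.npz"); hsv=cv2.cvtColor(t["img"],cv2.COLOR_RGB2HSV)
m=((hsv[...,2]<60)).astype(np.uint8)[90:205,280:350]; print(m.sum())
E
```

```text
cup [0.4986 0.125  0.09  ] [0.0519 0.1644]
cupL [0.5022 0.0961 0.09  ] [0.0511 0.1354]
cupR [0.4935 0.1527 0.09  ] [0.0509 0.1926]
mFR [ 0.4901 -0.0954  0.015 ] [ 0.0109 -0.0523]
mFL [0.4742 0.0078 0.015 ] [0.0104 0.0521]
mRR [ 0.6361 -0.0755  0.015 ] [ 0.1582 -0.0541]
mRL [0.6202 0.0277 0.015 ] [0.1577 0.0503]
barR [ 0.4733 -0.1164  0.014 ] [-0.0088 -0.0705]
barL [0.4516 0.0246 0.014 ] [-0.0094  0.0721]
1823
```

View pics/t3.png

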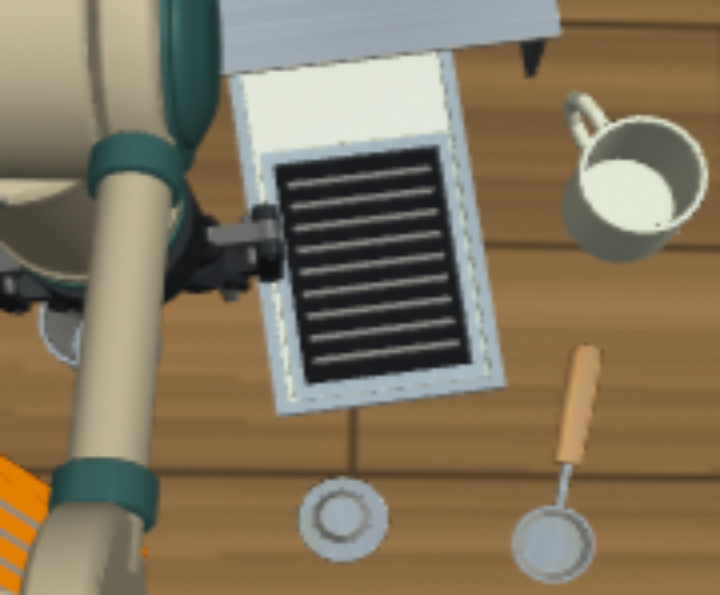

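The plate is home: the mat front sits at station x = 10.5 mm against 10 nominal, and the bystanders haven't moved. Now the cup. Both views put it at (0.4986, 0.1247).

```bash
python3 -m jog '[{"dx":-0.034,"dy":0.1,"dz":-0.03,"ax":0,"ay":0,"az":0,"grip":1},{"dx":-0.034,"dy":0.2,"dz":-0.03,"ax":0,"ay":0,"az":0,"grip":1},{"dx":-0.034,"dy":0.208,"dz":-0.03,"ax":0,"ay":0,"az":0,"grip":1},{"dx":-0.034,"dy":0.208,"dz":-0.03,"ax":0,"ay":0,"az":0,"grip":1},{"dx":-0.034,"dy":0.208,"dz":-0.03,"ax":0,"ay":0,"az":0,"grip":1}]'
python3 go.py .4986 .1247 .04 98.5
```

```text
clock: 6.47
position: [0.4992, 0.1237, 0.1887]
ee_rot: [-0.0, -0.074, 0.997, -0.001]
contact_force: [-0.9, -0.6, -0.1]
width: 0.0856
gripper_force: 0.0
t 6.47 pos [0.4992 0.1237 0.1887] shift [0.001 0.005 0.595] turn [-0.001 -0.    -0.   ] F [-0.9 -0.6 -0.1] dist 0.149
```

```bash
python3 -m jog '[{"dx":0,"dy":0.005,"dz":0.12,"ax":0,"ay":0,"az":0,"grip":1},{"dx":0,"dy":0.005,"dz":0.24,"ax":0,"ay":0,"az":0,"grip":1},{"dx":0,"dy":0.005,"dz":0.34,"ax":0,"ay":0,"az":0,"grip":1},{"dx":0,"dy":0.005,"dz":0.34,"ax":0,"ay":0,"az":0,"grip":1}]'
python3 -m jog '[{"dx":0,"dy":0,"dz":0.08,"ax":0,"ay":0,"az":0,"grip":1},{"dx":0,"dy":0,"dz":0.16,"ax":0,"ay":0,"az":0,"grip":1},{"dx":0,"dy":0,"dz":0.24,"ax":0,"ay":0,"az":0,"grip":1},{"dx":0,"dy":0,"dz":0.255,"ax":0,"ay":0,"az":0,"grip":1},{"dx":0,"dy":0,"dz":0.255,"ax":0,"ay":0,"az":0,"grip":1}]'
python3 go.py .4986 .1247 .04 98.5
```

```text
clock: 6.8
position: [0.4951, 0.1242, 0.0995]
ee_rot: [-0.005, -0.074, 0.997, -0.001]
contact_force: [-0.8, 0.5, 0.0]
width: 0.0854
gripper_force: 0.0
clock: 7.22
position: [0.4987, 0.1254, 0.0401]
ee_rot: [-0.001, -0.074, 0.997, -0.0]
contact_force: [0.7, -0.4, 0.4]
width: 0.0851
gripper_force: 0.0
t 7.22 pos [0.4987 0.1254 0.0401] shift [ 0.001 -0.003  0.   ] turn [-0.    -0.001 -0.   ] F [ 0.7 -0.4  0.4] dist 0.001
```

```bash
python3 -m jog '[{"dx":0,"dy":-0.003,"dz":0,"ax":0,"ay":0,"az":0,"grip":0.3},{"dx":0,"dy":-0.003,"dz":0,"ax":0,"ay":0,"az":0,"grip":0.3},{"dx":0,"dy":-0.003,"dz":0,"ax":0,"ay":0,"az":0,"grip":0},{"dx":0,"dy":-0.003,"dz":0,"ax":0,"ay":0,"az":0,"grip":0},{"dx":0,"dy":-0.003,"dz":0,"ax":0,"ay":0,"az":0,"grip":0}]' 40
python3 -m jog '[{"dx":0,"dy":0,"dz":-0.02,"ax":0,"ay":0,"az":0,"grip":0},{"dx":0,"dy":0,"dz":-0.08,"ax":0,"ay":0,"az":0,"grip":0},{"dx":0,"dy":0,"dz":-0.16,"ax":0,"ay":0,"az":0,"grip":0},{"dx":0,"dy":0,"dz":-0.22,"ax":0,"ay":0,"az":0,"grip":0},{"dx":0,"dy":0,"dz":-0.22,"ax":0,"ay":0,"az":0,"grip":0}]'
python3 go.py .5555 -.0328 .095 98.5
```

```text
clock: 7.63
position: [0.5003, 0.1253, 0.0421]
ee_rot: [0.002, -0.075, 0.997, -0.0]
contact_force: [0.6, -2.0, 6.9]
width: 0.0568
gripper_force: 42.3
clock: 8.05
position: [0.5011, 0.126, 0.0984]
ee_rot: [0.003, -0.074, 0.997, 0.0]
contact_force: [-0.1, 0.1, -1.1]
width: 0.0568
gripper_force: 43.4
t 8.05 pos [0.5011 0.126  0.0984] shift [-0.121 -0.66   0.014] turn [0.    0.004 0.   ] F [-0.1  0.1 -1.1] dist 0.168
```

```bash
python3 -m jog '[{"dx":-0.01,"dy":-0.06,"dz":0,"ax":0,"ay":0,"az":0,"grip":0},{"dx":-0.03,"dy":-0.18,"dz":0,"ax":0,"ay":0,"az":0,"grip":0},{"dx":-0.06,"dy":-0.3,"dz":0,"ax":0,"ay":0,"az":0,"grip":0},{"dx":-0.09,"dy":-0.42,"dz":0,"ax":0,"ay":0,"az":0,"grip":0},{"dx":-0.12,"dy":-0.54,"dz":0,"ax":0,"ay":0,"az":0,"grip":0}]'
python3 -m jog '[{"dx":0,"dy":-0.06,"dz":0,"ax":0,"ay":0,"az":0,"grip":0},{"dx":0,"dy":-0.12,"dz":0,"ax":0,"ay":0,"az":0,"grip":0},{"dx":0,"dy":-0.12,"dz":0,"ax":0,"ay":0,"az":0,"grip":0},{"dx":0,"dy":-0.12,"dz":0,"ax":0,"ay":0,"az":0,"grip":0}]'
python3 - <<'E'
from rig import manip
import cv2,numpy as np
s=manip.get_state(); w=manip.get_image("wrist"); np.savez("w4.npz",pos=s["position"],q=s["ee_rot"],**w)
cv2.imwrite("pics/w4.png",w["img"][:,:,::-1])
E
python3 go.py .5557 -.0327 .0571 98.5
```

```text
clock: 8.47
position: [0.5483, -0.0045, 0.0945]
ee_rot: [-0.001, -0.075, 0.997, 0.0]
contact_force: [0.5, 0.1, -1.8]
width: 0.0566
gripper_force: 43.4
clock: 8.8
position: [0.5524, -0.0335, 0.0944]
ee_rot: [-0.001, -0.074, 0.997, 0.001]
contact_force: [-0.2, -0.6, -2.2]
width: 0.0566
gripper_force: 43.5
t 8.85 pos [ 0.5523 -0.0327  0.0945] shift [-0.014 -0.002  0.15 ] turn [ 0.001 -0.001 -0.   ] F [-0.  -0.2 -1.9] dist 0.038
```

View pics/w4.png

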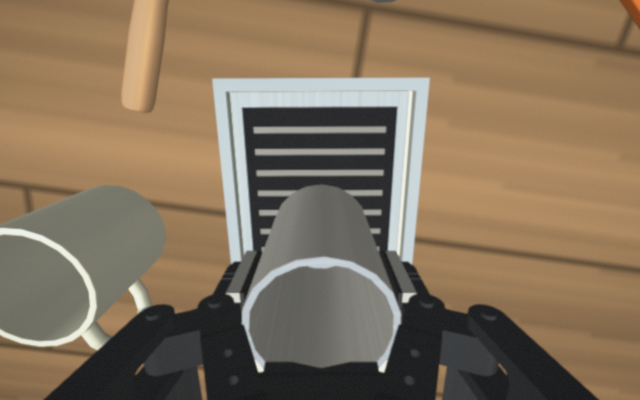

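The cup hangs upright between the pads with its rim front at (322,260), over the centred plate. I'll check its offset from the TCP.

Run:
```python
from h import *
w=np.load("w4.npz"); c=wcam(w); z=w["pos"][2]+.048
print("tcp",st(w["pos"]))
for n,p,h in[("rimfront",(322,258),z),("rimL",(244,318),z),("rimR",(400,318),z),("botfront",(322,186),z-.09),("mFR",(243,108),.015),("mFL",(396,108),.015)]:
    P=ray(c,p,h); print(n,st(P))
```

```text
tcp [ 0.0817 -0.0002]
rimfront [0.0533 0.0003]
rimL [ 0.0772 -0.0275]
rimR [0.0773 0.0281]
botfront [0.0534 0.0007]
mFR [ 0.0096 -0.0521]
mFL [0.0097 0.0505]
```

```bash
python3 -m jog '[{"dx":-0.01,"dy":0,"dz":0.04,"ax":0,"ay":0,"az":0,"grip":0},{"dx":-0.01,"dy":0,"dz":0.08,"ax":0,"ay":0,"az":0,"grip":0},{"dx":-0.01,"dy":0,"dz":0.12,"ax":0,"ay":0,"az":0,"grip":0},{"dx":-0.01,"dy":0,"dz":0.13,"ax":0,"ay":0,"az":0,"grip":0},{"dx":-0.01,"dy":0,"dz":0.13,"ax":0,"ay":0,"az":0,"grip":0}]'
python3 go.py .5557 -.0327 .0571 98.5
python3 -m jog '[{"dx":0,"dy":0,"dz":0.008,"ax":0,"ay":0,"az":0,"grip":0},{"dx":0,"dy":0,"dz":0.008,"ax":0,"ay":0,"az":0,"grip":0}]'
python3 -m jog '[{"dx":0,"dy":0,"dz":0.006,"ax":0,"ay":0,"az":0,"grip":0},{"dx":0,"dy":0,"dz":0.006,"ax":0,"ay":0,"az":0,"grip":0}]'
```

```text
clock: 9.27
position: [0.5542, -0.0321, 0.061]
ee_rot: [-0.002, -0.075, 0.997, 0.001]
contact_force: [0.2, 0.5, -1.8]
width: 0.0564
gripper_force: 43.5
t 9.27 pos [ 0.5542 -0.0321  0.061 ] shift [-0.006 -0.003  0.016] turn [ 0.001 -0.002  0.001] F [ 0.2  0.5 -1.8] dist 0.004
clock: 9.43
position: [0.5557, -0.0327, 0.0606]
ee_rot: [-0.0, -0.075, 0.997, 0.0]
contact_force: [-1.1, -0.6, -2.0]
width: 0.0569
gripper_force: 43.5
clock: 9.6
position: [0.5557, -0.0329, 0.0594]
ee_rot: [0.0, -0.074, 0.997, -0.0]
contact_force: [0.1, -0.0, -1.5]
width: 0.0569
gripper_force: 43.5
```

```bash
python3 -m jog '[{"dx":0,"dy":0,"dz":0.004,"ax":0,"ay":0,"az":0,"grip":0},{"dx":0,"dy":0,"dz":0.004,"ax":0,"ay":0,"az":0,"grip":0}]'
python3 -m jog '[{"dx":0,"dy":0,"dz":0.003,"ax":0,"ay":0,"az":0,"grip":0},{"dx":0,"dy":0,"dz":0.003,"ax":0,"ay":0,"az":0,"grip":0}]'
```

```text
clock: 9.77
position: [0.5556, -0.0329, 0.0584]
ee_rot: [0.0, -0.074, 0.997, 0.0]
contact_force: [-0.1, -0.1, -1.9]
width: 0.0567
gripper_force: 43.5
clock: 9.93
position: [0.5556, -0.0329, 0.0575]
ee_rot: [0.0, -0.074, 0.997, 0.0]
contact_force: [-0.3, 0.2, -1.7]
width: 0.0568
gripper_force: 43.5
```

```bash
python3 -m jog '[{"dx":0,"dy":0,"dz":0.003,"ax":0,"ay":0,"az":0,"grip":0},{"dx":0,"dy":0,"dz":0.003,"ax":0,"ay":0,"az":0,"grip":0}]'
python3 -m jog '[{"dx":0,"dy":0,"dz":0.002,"ax":0,"ay":0,"az":0,"grip":0},{"dx":0,"dy":0,"dz":0.002,"ax":0,"ay":0,"az":0,"grip":0}]'
```

```text
clock: 10.1
position: [0.5557, -0.0329, 0.0572]
ee_rot: [0.0, -0.074, 0.997, -0.0]
contact_force: [-0.6, 0.0, 2.1]
width: 0.0567
gripper_force: 43.7
clock: 10.27
position: [0.5557, -0.0329, 0.0571]
ee_rot: [0.0, -0.074, 0.997, -0.0]
contact_force: [-2.2, -1.2, 4.4]
width: 0.0573
gripper_force: 44.1
```

The cup touched down at z = 0.0571, as predicted. Next I release, hold a moment, then lift.

```bash
python3 -m jog '[{"dx":0,"dy":0,"dz":0,"ax":0,"ay":0,"az":0,"grip":0.45},{"dx":0,"dy":0,"dz":0,"ax":0,"ay":0,"az":0,"grip":0.6},{"dx":0,"dy":0,"dz":0,"ax":0,"ay":0,"az":0,"grip":1},{"dx":0,"dy":0,"dz":0,"ax":0,"ay":0,"az":0,"grip":1},{"dx":0,"dy":0,"dz":0,"ax":0,"ay":0,"az":0,"grip":1}]'
python3 -m jog '[{"dx":0,"dy":0,"dz":-0.05,"ax":0,"ay":0,"az":0,"grip":1},{"dx":0,"dy":0,"dz":-0.15,"ax":0,"ay":0,"az":0,"grip":1},{"dx":0,"dy":0,"dz":-0.28,"ax":0,"ay":0,"az":0,"grip":1},{"dx":0,"dy":0,"dz":-0.42,"ax":0,"ay":0,"az":0,"grip":1},{"dx":0,"dy":0,"dz":-0.58,"ax":0,"ay":0,"az":0,"grip":1}]'
python3 -m jog '[{"dx":0,"dy":0.16,"dz":0,"ax":0,"ay":0,"az":0,"grip":1},{"dx":0,"dy":0.32,"dz":0,"ax":0,"ay":0,"az":0,"grip":1},{"dx":0,"dy":0.48,"dz":0,"ax":0,"ay":0,"az":0,"grip":1},{"dx":0,"dy":0.64,"dz":0,"ax":0,"ay":0,"az":0,"grip":1},{"dx":0,"dy":0.8,"dz":0,"ax":0,"ay":0,"az":0,"grip":1}]'
python3 - <<'E'
from rig import manip
import cv2,numpy as np
t=manip.get_image("top"); np.savez("t5.npz",**t)
cv2.imwrite("pics/t5.png",cv2.resize(t["img"][90:250,220:400,::-1],(720,595),interpolation=cv2.INTER_CUBIC))
E
```

```text
clock: 10.68
position: [0.5556, -0.0328, 0.0562]
ee_rot: [-0.0, -0.074, 0.997, 0.0]
contact_force: [-0.0, -0.3, -0.3]
width: 0.0853
gripper_force: 0.0
clock: 11.1
position: [0.5544, -0.0326, 0.2015]
ee_rot: [-0.002, -0.074, 0.997, 0.0]
contact_force: [1.2, 0.1, 0.3]
width: 0.0854
gripper_force: 0.0
clock: 11.52
position: [0.5253, 0.1665, 0.2015]
ee_rot: [0.0, -0.074, 0.997, 0.0]
contact_force: [1.4, 0.3, 0.6]
width: 0.0856
gripper_force: 0.0
```

View pics/t5.png

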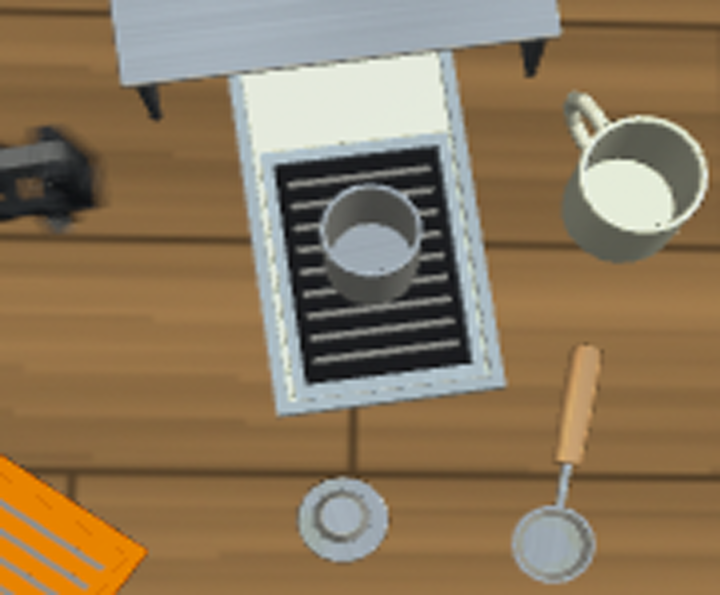

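The cup stands upright mid-plate with its rim at (371,231), and the mug, tamper and spoon are where they were. I'll check the numbers, including any gap at the stop.

Run:
```python
from h import *
d=np.load("t5.npz"); print("cup rim",st(ray(d,crop((371,231)),.105)),"mug",ray(d,crop((643,175)),.085).round(4))
for p in((305,384),(471,362),(275,163),(438,146)): print("mat",st(ray(d,crop(p),.015)))
W=d["world_to_cam"]
def prof(xs,y,z):
    o=[]
    for x in xs:
        p=np.r_[O+x*U+y*L,z,1]; c=W@p; q=d["mtx"]@(c[:3]/c[2]); o.append(cv2.getRectSubPix(d["img"],(1,1),(float(q[0]),float(q[1])))[0,0].tolist())
    return o
for y in(-.045,.045): print([ (round(x*1000),sum(v)//3) for x,v in zip(np.arange(-.012,.014,.001),prof(np.arange(-.012,.014,.001),y,.014))])
```

```text
cup rim [0.0832 0.    ] mug [ 0.5975 -0.1906  0.085 ]
mat [0.0086 0.0513]
mat [ 0.0094 -0.052 ]
mat [0.1594 0.0502]
mat [ 0.158  -0.0524]
[(-12, 104), (-11, 110), (-10, 117), (-9, 139), (-8, 164), (-7, 180), (-6, 180), (-5, 180), (-4, 180), (-3, 181), (-2, 182), (-1, 187), (0, 191), (1, 192), (2, 192), (3, 192), (4, 191), (5, 191), (6, 186), (7, 179), (8, 161), (9, 102), (10, 46), (11, 28), (12, 28), (13, 28)]
[(-12, 115), (-11, 120), (-10, 127), (-9, 152), (-8, 175), (-7, 185), (-6, 185), (-5, 184), (-4, 185), (-3, 185), (-2, 186), (-1, 187), (0, 190), (1, 189), (2, 187), (3, 187), (4, 187), (5, 186), (6, 177), (7, 167), (8, 131), (9, 78), (10, 29), (11, 29), (12, 28), (13, 28)]
```

There's no gap at the stop, and the cup is centred to within about 2 mm.

```bash
python3 -m jog '[{"dx":0,"dy":0,"dz":0,"ax":0,"ay":0,"az":0,"grip":1},{"dx":0,"dy":0,"dz":0,"ax":0,"ay":0,"az":0,"grip":1}]' >/dev/null; python3 -c "
from rig import manip
print(manip.sign_off())"
```

```text
the job is handed in; nothing more can be done
None
```

The drip plate is fully home against the front stop, and the cup stands upright within about 2 mm of the plate's middle and is released; the mug and tamper did not move, and I handed the job in at about 12 s, but sign-off returned no verdict.

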